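# Clamp the flux bottle with the fine knob

### The job

Stand the flux bottle upright between the open jaws of the blue bottle clamp and let go of it. Then close the jaw with the small red inner knob alone until the bottle is held gently but firmly in the V block, without dragging the black outer ring or pushing the jaw by hand, and let go. Leave the other things on the bench alone.

Things in the scene. Friction and masses are not known exactly. Their poses are not given: they have to be found in the camera images.
- bottle: Loose closed dropper bottle of flux, tan body and black nozzle, standing upright, about 40 to 80 g. Origin: centre of its underside, z up its axis. Round glass body 34 mm across from the underside to 64 mm up, neck 19 mm across to 74 mm, thin nozzle 10 mm across to the top at 96 mm.
- clamp: Bottle clamp, fixed to the bench. Origin: centre of its underside, z up, +y the way the jaw closes. Aluminium base plate 90 (x) by 225 (y) by 12 mm high. On it: blue gear housing 66 by 74 mm, top 45 mm over the bench, its ring and knob on the upright axis x = 0, y = -65 mm; sliding jaw; at the +y end a fixed steel V block 60 mm wide, top 44 mm over the bench, open towards -y.
- stand (a point): Point on the base plate's top (12 mm over the bench), clamp x = 0, y = 56 mm, axes as the clamp: a bottle stood upright here clears open jaw and V block. The V block was screwed down by hand: a bottle seated in it has its axis 4 to 12 mm beyond this point along +y, how far is not measured. Open, the gap leaves the bottle 8 to 16 mm of play along y.
- jaw: Sliding jaw, dark steel, top 44 mm over the bench, with a flat rubber face 34 mm wide on springs (7 N per mm). Origin: bottom centre of the unpressed face, 12 mm over the bench; axes as the clamp. Open, as at the start, the face is at clamp y = 35 mm; the knob drives it up to 22 mm towards +y, 12 mm per rad, and drive friction keeps it there. 9 N on the bottle is gentle but firm; 16 N is too much.
- knob_grip (a point): Red inner knob: upright flat grip bar 12 mm thick (its x), 28 mm long (its y), from 60 to 81 mm over the bench. This point is on its turning axis, 71 mm over the bench. Clockwise from above closes the jaw, at most 1.9 rad. It takes 0.18 N m to turn, 0.012 N m more per newton on the bottle; once the bottle is seated each 0.1 rad adds about 8 N. Its y starts along the clamp's y.
- ring_mark (a point): White mark on the flat top of the black knurled outer ring, 24 mm from the common turning axis. The ring is 56 mm across, round the foot of the knob, its top 58 mm over the bench, 2 mm below the grip bar. It turns very easily (0.03 N m) and starts at any angle; its setting must stay.
- label_tape: Loose white roll of label tape, 52 mm across, 18 mm high, lying flat; a bystander. Origin: centre of its underside.
- tweezers: Loose steel tweezers, 123 mm long (its y), 12 mm wide, 9 mm high; a bystander. Origin: centre of its underside.
Mind the look-alikes: they are no part of the job. Of the things that look like the bottle, the largest one is meant.

How it is judged (in metres and radians):
On the way, in this order (a step that is already met when the one before it is completed fails the run):
1. the bottle stands upright on the clamp's base between the open jaws, let go, not yet clamped (x of bottle in the frame of clamp between -0.012 and 0.012 m and y of bottle in the frame of clamp between 0.049 and 0.071 m and z of bottle in the frame of clamp below 0.016 m and angle between bottle's own z axis and vertical below 0.08 rad and contact force between the fingers and bottle below 0.2 N and y of jaw in the frame of clamp below 0.04 m), for 0.2 s.
2. the jaw presses the bottle into the V block (contact force between jaw and bottle above 5 N and y of jaw in the frame of clamp above 0.041 m), for 0.3 s.
At the end, for the whole second after the job is handed in: The bottle stands upright (within 0.08 rad) on the clamp's base, centred in the V block within 5 mm, pressed by the jaw with 5 to 16 N and at rest; the ring's mark is within 2.5 mm of where it was (contact force between jaw and bottle between 5 and 16 N and x of bottle in the frame of clamp between -0.005 and 0.005 m and y of bottle in the frame of clamp between 0.056 and 0.073 m and z of bottle in the frame of clamp below 0.017 m and angle between bottle's own z axis and vertical below 0.08 rad and linear speed of bottle below 0.02 m/s and distance of ring_mark from where it was at the start of the episode below 0.0025 m); the robot touches nothing.
It fails at once if the outer ring is dragged (its mark moves more than 2.5 mm) (distance of ring_mark from where it was at the start of the episode above 0.0025 m).
It fails at once if the jaw squeezes the glass bottle with more than 16 N (contact force between jaw and bottle above 16 N).
It fails at once if the fingers push the jaw itself with more than 5 N (contact force between the fingers and jaw above 5 N).
It fails at once if the bottle is tipped over (more than 0.6 rad) (angle between bottle's own z axis and vertical above 0.6 rad).
It fails at once if the label tape or the tweezers are moved by more than 30 mm (distance of any of label_tape, tweezers from where it was at the start of the episode above 0.03 m).
It also fails if it takes over 72 s, if anything falls off the work surface, if the arm or the gripper's body presses on something with over 40 N, if the wrist force passes 120 N, or if a joint passes its speed limit or range.

### The arm

A 7-joint arm with a two-finger parallel gripper is mounted at the origin on a cart in front of the work surface, level with it; the furniture and walls round the work are solid. World frame = base frame: x ahead of the robot, y to its left, z up, the work surface at z = 0. Lengths are in m, angles in degrees, forces in N, time in s.
With the tool pointing down it reaches from about 0.4 to 0.875 m from the base axis. Payload 19.3 kg.
Tool frame: the origin (TCP) lies on the centre line of the jaws, within the pads' length; the fingertips stand 22 mm ahead of it and the grasp point (between the pads) lies 3 mm ahead of it; z points along the fingers, y is the line along which they close (so a half turn about z gives the same grasp; the last joint's range is limited). The gripper opens to 85 mm and grips with 20 to 120 N. Pads are 22 mm wide; open, the fingers measure 114 mm over their backs; the gripper's body (76 mm by 85 mm) begins 54 mm behind the grasp point. The pads swing forward as they close: fully open they stand 13 mm farther back than shut.
Start: joints at [-74.095, 29.874, -2.08, 91.645, 1.215, 58.505, -6.463], TCP at [0.213, 0.588, 0.253] pointing down, gripper open.
Joint ranges: [-166.77, 166.77], [-17.47, 122.26], [-85.68, 81.53], [9.62, 139.38], [-72.42, 252.41], [9.2, 110.78], [-144.41, 144.41]. Speed limits (degrees/s): [108.29, 108.29, 136.94, 136.94, 172.46, 172.46, 172.46].

### API

Orientations are given as a 3x3 rotation matrix whose columns are the frame's x, y, z axes.
In Python, from station import r, imaging gives the robot as it stands.
- The arm moves only by the tool apply_moves, never from a script. Its argument "targets" is a list of rows, each an object of numbers: "fingers": the gripper command: -1 is shut, 1 is fully open, values between are in proportion; "tx", "ty", "tz": the shift along the tool's x, y, z normalised to -1 to 1, where 1 is 0.03 m; "twist": the turn about the tool's z normalised to -1 to 1, where 1 is 0.15 rad. In form: [{"fingers": .., "tx": .., "ty": .., "tz": .., "twist": ..}, ...]. A call has 1 to 20 rows; each row shifts and turns the commanded pose from where the row before left it, along the tool's axes as they then stand; what a row does not reach is not made up. A row lasts 1/10 s, in which the tool goes at most 50 mm and 8.59 degrees, less where a joint would pass 70% of its speed; a pose out of reach is approached as far as the arm can. A call with a number of a shift or a turn outside -1 to 1 is refused whole. A call with a gripper value outside its range is refused whole. The fingers move at their own pace and stop on an object; "newtons" is the grip in N (left out, the last holds). Time passes only in rows, so rows that do not move let the fingers close. It gives the time, the measured TCP pose, the force, the opening and the grip force at its end, in the units of the state.
- r.get_obs(): the state, without advancing time (a new reading comes with each control period).
- imaging.grab_frame(name): name is "scene" or "top" or "wrist"; returns a dict with "color" (384x512x3 uint8, red, green, blue), "fov_y" (degrees; the focal length in pixels is half the picture's height over the tangent of half this angle, whatever the lens; pixels are square), "cx", "cy" (the principal point, pixels), "origin" and "orientation" of the camera in the world. Camera axes: x right, y down, z forward; pixel columns grow to the right and rows downward; lengths in m; the calibration is good to about 2 mm. A picture is of the moment at which its call begins. There is no depth.
- r.close_job(): hands the job in; it is judged then, once.
The state is a dict: "t": time; "qpos": joint angles; "joint_vel": joint speeds; "joint_torque": joint torques, N m; "eef_pos": TCP position; "tool_rot": TCP orientation; "wrist_force": force on the tool from outside, world axes, zero at the start; "moment": the same for the moment, N m; "width": finger opening in m; "grip_force": force on a finger pad.
Only numpy, scipy, OpenCV 4.12 (cv2) and the standard library are available. Lean on these libraries where they do the work, as an engineer would, in place of code of your own. Each camera call takes 0.05 s, during which the arm holds its last target. There are 200 camera calls.

## Working session

There is one attempt and no reset: what is moved stays moved. The work goes in short steps, Python scripts to look and compute and a tool call to move; the robot and the scene stay as the last step left them, time stands still between calls to the robot, and variables do not carry over. Pictures are saved under pics/ and viewed, at most 10 in all, crops included, and the job is handed in when it is done.

Besides the shell and the picture viewer there is one more tool, called after "Request:" by a JSON object that holds its "api" and its "payload". apply_moves: Moves the arm, as the interface text tells. Scaled input: -1 to 1 covers 0.03 m each way for a shift and 0.15 rad each way for a turn. Its arguments: {"type":"object","properties":{"targets":{"type":"array"},"newtons":{"type":"number"}},"required":["targets"]}

```bash
ls; mkdir -p pics; python3 - <<'E'
from station import r, imaging
import cv2,pickle
d={}
for n in ["scene","top"]:
    f=imaging.grab_frame(n); d[n]=f
    print(n,f["fov_y"],f["cx"],f["cy"],f["origin"],f["orientation"])
    cv2.imwrite(f"pics/{n}0.png",f["color"][...,::-1])
pickle.dump(d,open("f0.pkl","wb"))
o=r.get_obs();print(o)
E
```

```text
pics
scene 48.016689772464616 256.7285918078277 186.22961960066925 [0.78155387 0.69249824 0.68458371] [[-0.9599915   0.20537951 -0.19035643]
 [ 0.27992415  0.68520366 -0.67241238]
 [-0.0076668  -0.69879553 -0.71528038]]
top 49.14148934549159 254.57026036461892 182.88364040071923 [0.44428753 0.14218924 0.97461466] [[-0.01668714 -0.98433898  0.17549451]
 [-0.99915844  0.00983907 -0.03981963]
 [ 0.03746931 -0.17601129 -0.98367478]]
{'t': 0.1, 'qpos': array([-74.09355142,  29.90602644,  -2.08050872,  91.66760225,
         1.2151226 ,  58.50474189,  -6.46310435]), 'joint_vel': array([-0.03131414, -0.0482714 ,  0.01832387, -0.18468305,  0.06013335,
        0.01436406,  0.06438366]), 'joint_torque': array([ 3.52415089e-03, -9.28478551e+01,  1.98391534e+00, -3.70526969e+01,
        1.81482697e-02,  5.33021157e-03,  3.70880355e-05]), 'eef_pos': array([0.2129824 , 0.58731931, 0.25279856]), 'tool_rot': array([[-9.40109924e-01,  3.40871332e-01, -2.56878424e-04],
       [ 3.40871419e-01,  9.40109449e-01, -9.48522643e-04],
       [-8.18303436e-05, -9.79278063e-04, -9.99999517e-01]]), 'wrist_force': array([-0.42155827, -0.67397032, -0.12417803]), 'moment': array([-0.02020119, -0.01148041,  0.02685882]), 'grip_force': 0.0, 'width': 0.0851788727531893}
```

View pics/scene0.png

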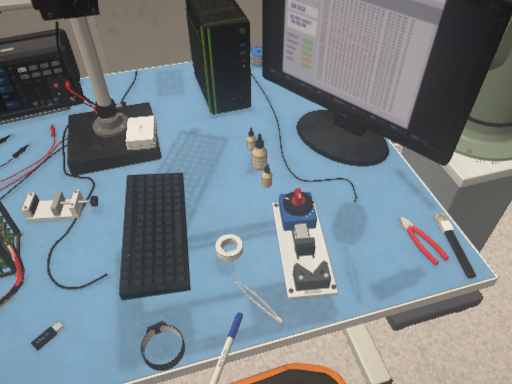

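View pics/top0.png

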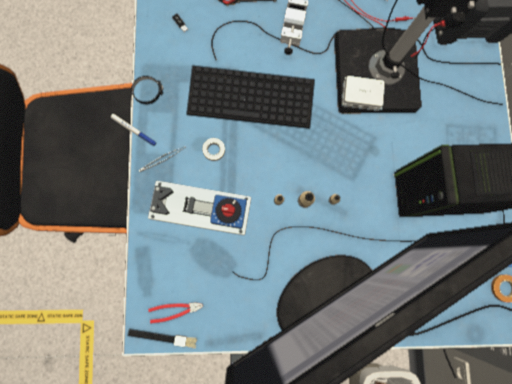

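Scene (512x384): flux bottle, the largest tan one, is at about (259,155) with smaller look-alikes at (251,140) and (267,178). The clamp runs from its knob at (297,200) to the V block at (311,272). The tape is at (229,246) and the tweezers at (258,300). In the top view the bottle is at (306,199), look-alikes at (279,200) and (334,199), the knob at (228,210), the V block at (160,199), and the monitor is at lower right.

```bash
cat > h.py <<'E'
import numpy as np,cv2
def ray(f,u,v):
    F=f["color"].shape[0]/2/np.tan(np.radians(f["fov_y"]/2))
    d=np.asarray(f["orientation"])@np.array([(u-f["cx"])/F,(v-f["cy"])/F,1.])
    return np.asarray(f["origin"]),d/np.linalg.norm(d)
def plane(f,uv,z):
    o,d=ray(f,*uv); return o+d*(z-o[2])/d[2]
def tri(fs,uvs):
    A=np.zeros((3,3));b=np.zeros(3);R=[]
    for f,uv in zip(fs,uvs):
        o,d=ray(f,*uv);P=np.eye(3)-np.outer(d,d);A+=P;b+=P@o;R.append((o,d))
    x=np.linalg.solve(A,b)
    return x,[round(1e3*np.linalg.norm(np.cross(x-o,d)),1) for o,d in R]
def blobs(f,lo,hi,amin=15,box=None):
    m=cv2.inRange(cv2.cvtColor(f["color"],cv2.COLOR_RGB2HSV),lo,hi)
    if box: k=np.zeros_like(m);k[box[1]:box[3],box[0]:box[2]]=255;m&=k
    c,_=cv2.findContours(m,cv2.RETR_EXTERNAL,cv2.CHAIN_APPROX_NONE)
    return sorted([x for x in c if cv2.contourArea(x)>amin],key=cv2.contourArea,reverse=True)
def cen(c):
    M=cv2.moments(c);return M["m10"]/M["m00"],M["m01"]/M["m00"]
E
python3 - <<'E'
from h import *
import pickle
d=pickle.load(open("f0.pkl","rb"));T,S=d["top"],d["scene"]
np.set_printoptions(precision=4,suppress=True)
# plate in top
c=blobs(T,(0,0,150),(179,60,255),300,(140,170,255,240))
P=np.vstack(c);rc=cv2.minAreaRect(P);print("plate",rc)
bx=np.array([plane(T,p,.012) for p in cv2.boxPoints(rc)]);print(bx, bx.mean(0),np.linalg.norm(np.diff(bx,axis=0),axis=1))
k=[cen(blobs(f,(0,120,100),(8,255,255),15,b)[0]) for f,b in((T,(205,190,250,230)),(S,(280,185,320,215)))]
print("knob",k,tri([T,S],k))
for n,f,b in(("T",T,(260,180,350,220)),("S",S,(240,120,280,195))):
    for lo,hi in(((8,50,60),(30,200,255)),((0,0,0),(179,255,50))):
        for c in blobs(f,lo,hi,8,b): print(n,lo,cen(c),cv2.boundingRect(c),cv2.contourArea(c))
print("monitor low corner",tri([T,S],[(228,376),(440,165)]))
print("mon base",plane(T,(325,290),.01))
E
python3 - <<'E'
import pickle,cv2,numpy as np
d=pickle.load(open("f0.pkl","rb"))
a=cv2.resize(d["top"]["color"][175:240,140:355],None,fx=3.6,fy=3.6,interpolation=2)
b=cv2.resize(d["scene"]["color"][120:300,220:350],None,fx=2,fy=2,interpolation=2)
im=np.zeros((600,790,3),np.uint8);im[:a.shape[0],:a.shape[1]]=a
im[240:600,:260]=b
cv2.imwrite("pics/c0.png",im[...,::-1])
E
```

```text
plate ((199.239501953125, 207.26963806152344), (99.74496459960938, 40.83292007446289), 9.727578163146973)
[[0.5352 0.3501 0.012 ]
 [0.6281 0.3369 0.012 ]
 [0.5862 0.11   0.012 ]
 [0.4938 0.1272 0.012 ]] [0.5608 0.2311 0.012 ] [0.0939 0.2307 0.094 ]Traceback (most recent call last):
  File "<stdin>", line 9, in <module>
IndexError: list index out of range
```

View pics/c0.png

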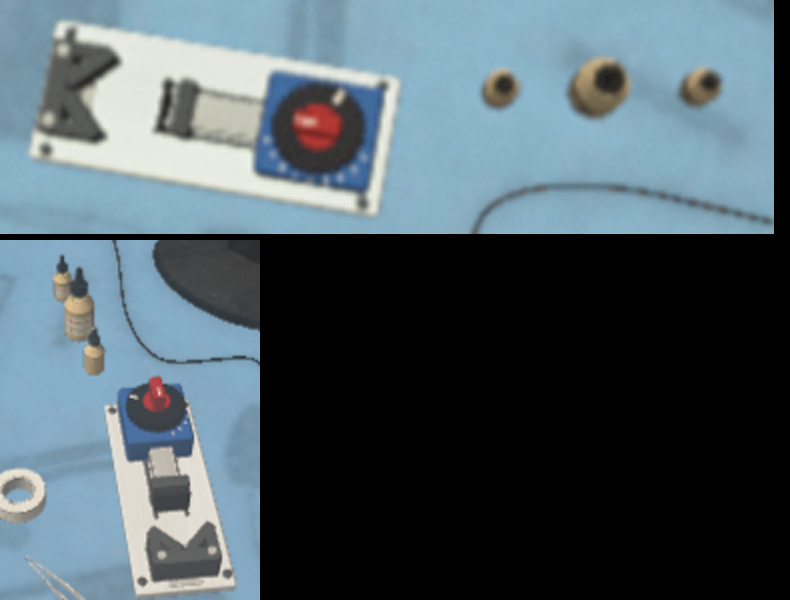

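The crop shows the clamp along world y: V block at left, the jaw plate, and the red knob lying roughly along the clamp axis at crop (317,125). The bottle is the middle one, its underside near (600,92) and nozzle at (609,77).

```bash
python3 - <<'E'
from h import *
import pickle
d=pickle.load(open("f0.pkl","rb"));T,S=d["top"],d["scene"]
np.set_printoptions(precision=4,suppress=True)
k=[]
for f,b in((T,(205,190,250,230)),(S,(280,180,320,215))):
    g=f["color"].astype(int);m=((g[...,0]>100)&(g[...,0]>2*g[...,1])&(g[...,0]>2*g[...,2])).astype(np.uint8)
    q=np.zeros_like(m);q[b[1]:b[3],b[0]:b[2]]=m[b[1]:b[3],b[0]:b[2]]
    v,u=np.nonzero(q);k.append((u.mean(),v.mean()));print(len(u),u.min(),u.max(),v.min(),v.max())
print("knob",k,tri([T,S],k),plane(T,k[0],.075))
for n,f,b in(("T",T,(260,180,350,220)),("S",S,(240,120,280,195))):
    for lo,hi in(((8,50,60),(30,200,255)),((0,0,0),(179,255,80))):
        for c in blobs(f,lo,hi,5,b): print(n,lo,np.round(cen(c),1),cv2.boundingRect(c),cv2.contourArea(c))
print("monitor low corner",tri([T,S],[(228,376),(440,165)]))
print("mon base",plane(T,(325,290),.01))
# clamp checks in scene: plate corners by white mask
tw=blobs(T,(0,0,150),(179,70,255),100,(195,130,235,165));print("tape",plane(T,cen(tw[0]),.018))
# nozzle tip by two views: crop positions
t=(140+609/3.6,175+77/3.6);s=(220+79/2,120+(270-240)/2);print("nozzle tip",t,s,tri([T,S],[t,s]))
s=(220+79/2,120+(338-240)/2);print("bottle foot front",plane(S,s,0))
E
```

```text
116 222 234 204 216
86 292 304 189 204
knob [(np.float64(228.3706896551724), np.float64(209.76724137931035)), (np.float64(297.0581395348837), np.float64(196.54651162790697))] (array([0.5487, 0.1627, 0.0674]), [np.float64(1.2), np.float64(1.2)]) [0.5467 0.1631 0.075 ]
T (8, 50, 60) [305.1 199.7] (299, 192, 16, 15) 108.5
T (8, 50, 60) [278.5 199.3] (275, 195, 9, 9) 47.0
T (8, 50, 60) [333.4 199.2] (330, 195, 9, 9) 42.0
T (0, 0, 0) [309.  196.9] (306, 194, 7, 7) 32.0
T (0, 0, 0) [279.6 198.4] (278, 197, 4, 4) 8.5
T (0, 0, 0) [336.6 197.5] (335, 196, 4, 4) 8.0
S (8, 50, 60) [258.3 153.6] (248, 147, 19, 16) 128.0
S (8, 50, 60) [266.5 179.1] (262, 173, 10, 14) 92.0
S (8, 50, 60) [250.4 139.7] (247, 136, 8, 10) 39.5
S (8, 50, 60) [257.3 168. ] (253, 166, 11, 4) 9.0
S (0, 0, 0) [259.  142.7] (255, 134, 8, 14) 49.0
S (0, 0, 0) [267.1 169.2] (265, 165, 5, 8) 15.5
S (0, 0, 0) [250.8 133.2] (249, 128, 4, 8) 8.0
monitor low corner (array([0.2162, 0.1604, 0.0602]), [np.float64(10.0), np.float64(10.0)])
mon base [ 0.3703 -0.0511  0.01  ]
tape [0.6967 0.1986 0.018 ]
nozzle tip (309.16666666666663, 196.38888888888889) (259.5, 135.0) (array([ 0.573 , -0.0105,  0.0924]), [np.float64(2.0), np.float64(2.0)])
bottle foot front [ 0.5777 -0.0026  0.    ]
```

Request:
{"api": "apply_moves", "payload": {"targets": [{"fingers": 1,"tx": -1,"ty": -0.5,"tz": 0,"twist": 0},{"fingers": 1,"tx": -1,"ty": -0.5,"tz": 0,"twist": 0},{"fingers": 1,"tx": -1,"ty": -0.5,"tz": 0,"twist": 0},{"fingers": 1,"tx": -1,"ty": -0.5,"tz": 0,"twist": 0},{"fingers": 1,"tx": -1,"ty": -0.5,"tz": 0,"twist": 0},{"fingers": 1,"tx": -1,"ty": -0.5,"tz": 0,"twist": 0},{"fingers": 1,"tx": -1,"ty": -0.5,"tz": 0,"twist": 0},{"fingers": 1,"tx": -1,"ty": -0.5,"tz": 0,"twist": 0},{"fingers": 1,"tx": -1,"ty": -0.5,"tz": 0,"twist": 0},{"fingers": 1,"tx": -1,"ty": -0.5,"tz": 0,"twist": 0},{"fingers": 1,"tx": -1,"ty": -0.5,"tz": 0,"twist": 0},{"fingers": 1,"tx": -1,"ty": -0.5,"tz": 0,"twist": 0},{"fingers": 1,"tx": -1,"ty": -0.5,"tz": 0,"twist": 0},{"fingers": 1,"tx": -1,"ty": -0.5,"tz": 0,"twist": 0},{"fingers": 1,"tx": -1,"ty": -0.5,"tz": 0,"twist": 0}]}}

```text
t: 1.6
eef_pos: [0.5601, 0.2215, 0.2531]
tool_rot: [[-0.94, 0.341, -0.0], [0.341, 0.94, -0.0], [0.0, -0.0, -1.0]]
wrist_force: [-0.1, 0.5, 0.4]
width: 0.0855
grip_force: 0.0
```

Request:
{"api": "apply_moves", "payload": {"targets": [{"fingers": 1,"tx": 0,"ty": 0,"tz": 0,"twist": 1},{"fingers": 1,"tx": 0,"ty": 0,"tz": 0,"twist": 1},{"fingers": 1,"tx": 0,"ty": 0,"tz": 0,"twist": 1},{"fingers": 1,"tx": 0,"ty": 0,"tz": 0,"twist": 1},{"fingers": 1,"tx": 0,"ty": 0,"tz": 0,"twist": 1},{"fingers": 1,"tx": 0,"ty": 0,"tz": 0,"twist": 1},{"fingers": 1,"tx": 0,"ty": 0,"tz": 0,"twist": 1},{"fingers": 1,"tx": 0,"ty": 0,"tz": 0,"twist": 1},{"fingers": 1,"tx": 0,"ty": 0,"tz": 0,"twist": 1},{"fingers": 1,"tx": 0,"ty": 0,"tz": 0,"twist": 0.35},{"fingers": 1,"tx": 0,"ty": 0,"tz": 0,"twist": 0}]}}

```text
t: 2.7
eef_pos: [0.5592, 0.2228, 0.253]
tool_rot: [[0.179, 0.984, -0.0], [0.984, -0.179, -0.001], [-0.001, -0.0, -1.0]]
wrist_force: [0.2, 0.1, -0.2]
width: 0.0855
grip_force: 0.0
```

```bash
python3 - <<'E'
from station import r, imaging
import cv2,pickle
f=imaging.grab_frame("wrist");pickle.dump(f,open("w1.pkl","wb"))
cv2.imwrite("pics/w1.png",f["color"][...,::-1])
o=r.get_obs();print(o["t"],o["eef_pos"],o["qpos"],o["tool_rot"],o["moment"],f["origin"],f["orientation"])
E
```

```text
2.75 [0.55920327 0.22275238 0.25303845] [-43.44593193  29.61168333  23.50958687  96.25206378 -13.57781627
  56.99817114 -25.4130554 ] [[ 1.76804854e-01  9.84245841e-01 -4.09955765e-04]
 [ 9.84245810e-01 -1.76805021e-01 -4.13125977e-04]
 [-4.79099762e-04 -3.30454566e-04 -9.99999831e-01]] [-0.02052502  0.03463263  0.02754565] [0.57308988 0.29387515 0.37171697] [[ 9.83736315e-01 -1.72061396e-01 -5.15532503e-02]
 [-1.79616103e-01 -9.43863746e-01 -2.77235071e-01]
 [-9.57790572e-04  2.81986001e-01 -9.59418041e-01]]
```

View pics/w1.png

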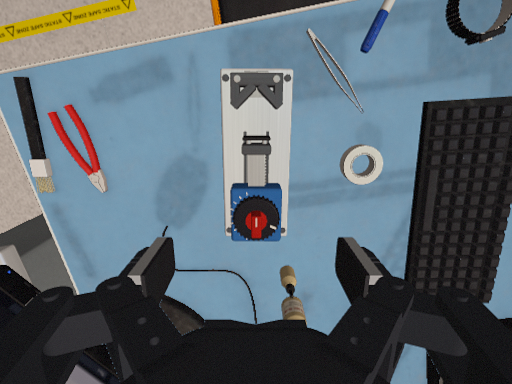

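The wrist view shows the clamp upright in the picture: V block at (257,90), jaw at (256,142), knob bar at (257,222) and plate from (222,70) to (292,240). Bottle tops show at (289,280) for the small one and (292,310) for the large one.

```bash
python3 - <<'E'
from h import *
import pickle
np.set_printoptions(precision=4,suppress=True)
d=pickle.load(open("f0.pkl","rb"));T,S=d["top"],d["scene"];W=pickle.load(open("w1.pkl","rb"))
m=cv2.inRange(cv2.cvtColor(W["color"],cv2.COLOR_RGB2HSV),(0,0,120),(179,50,255));m[:,:215]=0;m[:,300:]=0;m[:66]=0;m[245:]=0
v,u=np.nonzero(m)
L=[];Rr=[];
for row in range(85,220,3):
    c=np.nonzero(m[row])[0]
    if len(c)>10: L.append(plane(W,(c[0]-.5,row),.012));Rr.append(plane(W,(c[-1]+.5,row),.012))
L,Rr=np.array(L),np.array(Rr)
for E in(L,Rr):
    vx,vy,x0,y0=cv2.fitLine(E[:,:2].astype(np.float32),cv2.DIST_HUBER,0,.01,.01).ravel();print("edge angle",np.degrees(np.arctan2(vy,vx))%180,"x at y=.23",x0+(.23-y0)*vx/vy)
for col in(240,257,275):
    c=np.nonzero(m[:,col])[0];print("plate +y end",plane(W,(col,c[0]-.5),.012))
g=W["color"].astype(int);q=(g[...,0]>90)&(g[...,0]>1.8*g[...,1])&(g[...,0]>1.8*g[...,2]);q[:200]=0;q[248:]=0;q[:,:230]=0;q[:,290:]=0
v,u=np.nonzero(q);kw=(u.mean(),v.mean());print("knob px",kw,u.min(),u.max(),v.min(),v.max())
kt=(228.37,209.77);ks=(297.06,196.55)
print("knob",plane(W,kw,.072),tri([T,W],[kt,kw]),tri([T,S,W],[kt,ks,kw]))
# blue housing
b=blobs(W,(105,120,60),(125,255,255),300,(220,170,300,250))[0]
rc=cv2.minAreaRect(np.vstack([b]));print("housing",rc,plane(W,rc[0],.045))
E
```

```text
edge angle 79.30738 x at y=.23 0.51733476
edge angle 79.457405 x at y=.23 0.6081626
plate +y end [0.5643 0.3466 0.012 ]
plate +y end [0.5846 0.3429 0.012 ]
plate +y end [0.606 0.339 0.012]
knob px (np.float64(255.87601078167117), np.float64(223.93530997304583)) 245 266 211 237
knob [0.5511 0.1672 0.072 ] (array([0.5493, 0.163 , 0.0609]), [np.float64(1.1), np.float64(1.1)]) (array([0.5494, 0.1634, 0.0668]), [np.float64(1.8), np.float64(1.5), np.float64(2.0)])
housing ((256.0, 211.5), (57.0, 50.0), 90.0) [0.5523 0.1726 0.045 ]
```

Request:
{"api": "apply_moves", "payload": {"targets": [{"fingers": 1,"tx": -0.94,"ty": 0.23,"tz": 0,"twist": 0},{"fingers": 1,"tx": -0.94,"ty": 0.23,"tz": 0,"twist": 0},{"fingers": 1,"tx": -0.94,"ty": 0.23,"tz": 0,"twist": 0},{"fingers": 1,"tx": -0.94,"ty": 0.23,"tz": 0,"twist": 0},{"fingers": 1,"tx": -0.94,"ty": 0.23,"tz": 0,"twist": 0},{"fingers": 1,"tx": -0.94,"ty": 0.23,"tz": 0,"twist": 0},{"fingers": 1,"tx": -0.94,"ty": 0.23,"tz": 0,"twist": 0},{"fingers": 1,"tx": -0.94,"ty": 0.23,"tz": 0,"twist": 0},{"fingers": 1,"tx": 0,"ty": 0,"tz": 1,"twist": 0},{"fingers": 1,"tx": 0,"ty": 0,"tz": 1,"twist": 0},{"fingers": 1,"tx": 0,"ty": 0,"tz": 0,"twist": 0}]}}

```text
t: 3.85
eef_pos: [0.5717, -0.0093, 0.1904]
tool_rot: [[0.177, 0.984, -0.005], [0.984, -0.177, -0.0], [-0.001, -0.005, -1.0]]
wrist_force: [-0.1, -0.2, 0.4]
width: 0.0853
grip_force: 0.0
```

```bash
python3 - <<'E'
from station import r, imaging
import cv2,pickle
from h import *
f=imaging.grab_frame("wrist");o=r.get_obs();pickle.dump((f,o),open("w2.pkl","wb"))
cv2.imwrite("pics/w2.png",f["color"][...,::-1])
print(o["t"],o["eef_pos"],o["wrist_force"])
for lo,hi in(((8,50,60),(30,200,255)),((0,0,0),(179,255,60))):
    for c in blobs(f,lo,hi,30,(180,120,340,384))[:6]: print(lo,np.round(cen(c),1),cv2.boundingRect(c),cv2.contourArea(c),plane(f,cen(c),.05))
E
```

```text
3.9 [ 0.57270031 -0.00933875  0.19248387] [ 0.32982255 -0.95740437  1.35798999]
(8, 50, 60) [260.3 178.4] (245, 164, 32, 36) 618.5 [ 0.57874907 -0.00122545  0.05      ]
(8, 50, 60) [270.6 232.8] (262, 222, 19, 25) 303.0 [ 0.57932453 -0.06013513  0.05      ]
(8, 50, 60) [251.7 127.3] (241, 120, 21, 15) 121.5 [0.57930616 0.04796606 0.05      ]
(0, 0, 0) [258.9 350.6] (180, 125, 160, 259) 9565.5 [ 0.54085029 -0.20906745  0.05      ]
(0, 0, 0) [260.7 193.9] (251, 183, 20, 23) 315.5 [ 0.57644677 -0.01686587  0.05      ]
(0, 0, 0) [272.  246.5] (267, 240, 11, 16) 105.0 [ 0.57828027 -0.07588807  0.05      ]
(0, 0, 0) [250.3 125.1] (245, 120, 12, 12) 98.0 [0.57836813 0.05021337 0.05      ]
(0, 0, 0) [337.7 259.6] (335, 238, 5, 42) 94.5 [ 0.64456734 -0.10332879  0.05      ]
```

View pics/w2.png

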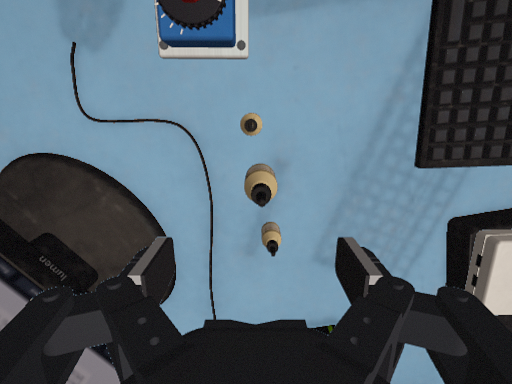

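The bottle's body is at (261,183) with the nozzle tip at (262,203). The look-alikes are above it at (251,124) and below it at (271,236).

```bash
python3 - <<'E'
import pickle
from h import *
np.set_printoptions(precision=4,suppress=True)
d=pickle.load(open("f0.pkl","rb"));T,S=d["top"],d["scene"];f,o=pickle.load(open("w2.pkl","rb"))
w=(262.3,203.5)
print(tri([T,f],[(309.2,196.4),w]),tri([T,S,f],[(309.2,196.4),(259.5,134.5),w]),plane(f,w,.096),plane(f,(261,186),.064))
R=np.array([[.1768,.984],[.984,-.1768]]) 
print("body foot back edge",plane(f,(260,164.5),0.01))
E
```

```text
(array([ 0.5753, -0.0143,  0.0799]), [np.float64(3.2), np.float64(3.2)]) (array([ 0.5746, -0.0111,  0.0935]), [np.float64(3.8), np.float64(0.7), np.float64(3.5)]) [ 0.578  -0.0113  0.096 ] [ 0.5786 -0.0051  0.064 ]
body foot back edge [0.58   0.0047 0.01  ]
```

Request:
{"api": "apply_moves", "payload": {"targets": [{"fingers": 1,"tx": 0,"ty": 0.1,"tz": 0.6,"twist": 0},{"fingers": 1,"tx": 0,"ty": 0,"tz": 0.8,"twist": 0},{"fingers": 1,"tx": 0,"ty": 0,"tz": 0.8,"twist": 0},{"fingers": 1,"tx": 0,"ty": 0,"tz": 0.8,"twist": 0},{"fingers": 1,"tx": 0,"ty": 0,"tz": 0.8,"twist": 0},{"fingers": 1,"tx": 0,"ty": 0,"tz": 0.6,"twist": 0},{"fingers": 1,"tx": 0,"ty": 0,"tz": 0,"twist": 0},{"fingers": 1,"tx": 0,"ty": 0,"tz": 0,"twist": 0}]}}

```text
t: 4.7
eef_pos: [0.5772, -0.0097, 0.0627]
tool_rot: [[0.178, 0.984, 0.001], [0.984, -0.178, 0.0], [0.0, 0.001, -1.0]]
wrist_force: [0.8, -0.5, -0.2]
width: 0.0855
grip_force: 0.0
```

Request:
{"api": "apply_moves", "payload": {"newtons": 25, "targets": [{"fingers": -0.1,"tx": 0,"ty": 0,"tz": 0,"twist": 0},{"fingers": -0.2,"tx": 0,"ty": 0,"tz": 0,"twist": 0},{"fingers": -0.3,"tx": 0,"ty": 0,"tz": 0,"twist": 0},{"fingers": -0.4,"tx": 0,"ty": 0,"tz": 0,"twist": 0},{"fingers": -0.5,"tx": 0,"ty": 0,"tz": 0,"twist": 0},{"fingers": -0.5,"tx": 0,"ty": 0,"tz": 0,"twist": 0},{"fingers": -0.5,"tx": 0,"ty": 0,"tz": 0,"twist": 0}]}}

```text
t: 5.4
eef_pos: [0.5767, -0.0097, 0.0619]
tool_rot: [[0.179, 0.984, 0.001], [0.984, -0.179, 0.0], [0.0, 0.001, -1.0]]
wrist_force: [-1.0, 0.6, 7.6]
width: 0.033
grip_force: 24.5
```

Request:
{"api": "apply_moves", "payload": {"targets": [{"fingers": -0.5,"tx": 0,"ty": 0,"tz": -0.5,"twist": 0},{"fingers": -0.5,"tx": 0,"ty": 0,"tz": -0.9,"twist": 0},{"fingers": -0.5,"tx": 0,"ty": 0,"tz": -0.9,"twist": 0},{"fingers": -0.5,"tx": 0,"ty": 0,"tz": -0.9,"twist": 0},{"fingers": -0.5,"tx": 0,"ty": 0,"tz": -0.8,"twist": 0},{"fingers": -0.5,"tx": 0,"ty": 0,"tz": 0,"twist": 0}]}}

```text
t: 6.0
eef_pos: [0.5777, -0.0099, 0.1852]
tool_rot: [[0.179, 0.984, 0.005], [0.984, -0.179, 0.001], [0.001, 0.005, -1.0]]
wrist_force: [0.4, -0.1, -0.7]
width: 0.0332
grip_force: 25.3
```

Request:
{"api": "apply_moves", "payload": {"targets": [{"fingers": -0.5,"tx": 0.4,"ty": -0.08,"tz": 0,"twist": 0},{"fingers": -0.5,"tx": 0.81,"ty": -0.16,"tz": 0,"twist": 0},{"fingers": -0.5,"tx": 0.81,"ty": -0.16,"tz": 0,"twist": 0},{"fingers": -0.5,"tx": 0.81,"ty": -0.16,"tz": 0,"twist": 0},{"fingers": -0.5,"tx": 0.81,"ty": -0.16,"tz": 0,"twist": 0},{"fingers": -0.5,"tx": 0.81,"ty": -0.16,"tz": 0,"twist": 0},{"fingers": -0.5,"tx": 0.81,"ty": -0.16,"tz": 0,"twist": 0},{"fingers": -0.5,"tx": 0.81,"ty": -0.16,"tz": 0,"twist": 0},{"fingers": -0.5,"tx": 0.81,"ty": -0.16,"tz": 0,"twist": 0},{"fingers": -0.5,"tx": 0.81,"ty": -0.16,"tz": 0,"twist": 0},{"fingers": -0.5,"tx": 0.81,"ty": -0.16,"tz": 0,"twist": 0},{"fingers": -0.5,"tx": 0.81,"ty": -0.16,"tz": 0,"twist": 0},{"fingers": -0.5,"tx": 0.4,"ty": -0.08,"tz": 0,"twist": 0},{"fingers": -0.5,"tx": 0,"ty": 0,"tz": 0,"twist": 0},{"fingers": -0.5,"tx": 0,"ty": 0,"tz": 0,"twist": 0}]}}

```text
t: 7.5
eef_pos: [0.5715, 0.2863, 0.1809]
tool_rot: [[0.179, 0.984, -0.001], [0.984, -0.179, -0.001], [-0.001, -0.0, -1.0]]
wrist_force: [0.0, -0.5, 0.2]
width: 0.0334
grip_force: 25.3
```

```bash
python3 - <<'E'
from station import r, imaging
import cv2,pickle
from h import *
fr={n:imaging.grab_frame(n) for n in("wrist","top","scene")};o=r.get_obs();pickle.dump((fr,o),open("w3.pkl","wb"))
print(o["t"],o["eef_pos"],o["wrist_force"],o["width"])
a=np.hstack([cv2.resize(fr["scene"]["color"][180:320,230:370],(400,400)),cv2.resize(fr["top"]["color"][150:250,130:230],(400,400))])
im=np.zeros((600,800,3),np.uint8);im[:400]=a
im[400:,:400]=cv2.resize(fr["wrist"]["color"][130:290,96:416],(400,200))
cv2.imwrite("pics/w3.png",im[...,::-1])
E
```

```text
7.65 [0.57196545 0.28587194 0.1813819 ] [ 0.45448128  0.20950374 -0.11130274] 0.03334142323595783
```

View pics/w3.png

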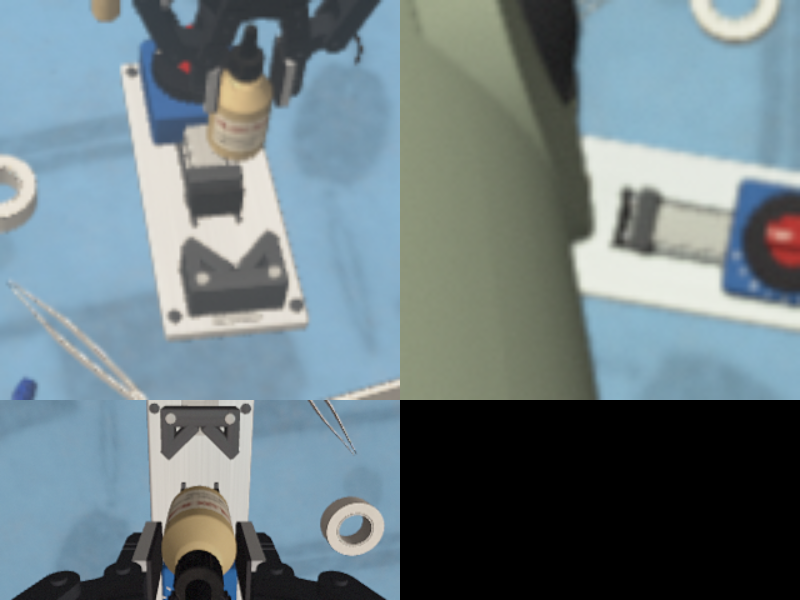

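The bottle is held upright over the clamp. In the wrist crop the foot's front edge is at (200,488), the V tips are at (165,456) and (237,456), and the V vertex is at about (200,430).

```bash
python3 - <<'E'
import pickle
from h import *
np.set_printoptions(precision=4,suppress=True)
fr,o=pickle.load(open("w3.pkl","rb"));f=fr["wrist"]
px=lambda x,y:(96+x*.8,130+(y-400)*.8)
O=np.array([.5628,.2322]);Y=np.array([.184,.983]);X=np.array([.983,-.184])
cl=lambda p:(np.array([(p[:2]-O)@X,(p[:2]-O)@Y])*1e3).round(1)
print("tcp",cl(o["eef_pos"]))
e=plane(f,px(200,487.5),o["eef_pos"][2]-.062);print("foot edge",cl(e),"axis y",cl(e)[1]-17)
for q in((165,457),(237,457),(200,430)): print("V",cl(plane(f,px(*q),.044)))
for q in((148,500),(252,500)): print("plate edges",cl(plane(f,px(*q),.012)))
for q in((150,408),(246,408)): print("screws",cl(plane(f,px(*q),.012)))
E
```

```text
tcp [-0.9 54.4]
foot edge [ 0.2 67.8] axis y 50.8
V [-26.3  67.4]
V [28.9 67.7]
V [ 0.4 88.3]
plate edges [-45.7  20.4]
plate edges [47.5 20.8]
screws [-41.  101.5]
screws [ 38.6 101.9]
```

Request:
{"api": "apply_moves", "payload": {"targets": [{"fingers": -0.5,"tx": 0.17,"ty": 0.03,"tz": 0.4,"twist": 0},{"fingers": -0.5,"tx": 0,"ty": 0,"tz": 0.7,"twist": 0},{"fingers": -0.5,"tx": 0,"ty": 0,"tz": 0.7,"twist": 0},{"fingers": -0.5,"tx": 0,"ty": 0,"tz": 0.7,"twist": 0},{"fingers": -0.5,"tx": 0,"ty": 0,"tz": 0.5,"twist": 0},{"fingers": -0.5,"tx": 0,"ty": 0,"tz": 0.3,"twist": 0},{"fingers": -0.5,"tx": 0,"ty": 0,"tz": 0.1,"twist": 0},{"fingers": -0.5,"tx": 0,"ty": 0,"tz": 0,"twist": 0},{"fingers": -0.5,"tx": 0,"ty": 0,"tz": 0,"twist": 0}]}}

```text
t: 8.55
eef_pos: [0.5739, 0.2922, 0.08]
tool_rot: [[0.179, 0.984, 0.001], [0.984, -0.179, 0.001], [0.001, 0.001, -1.0]]
wrist_force: [0.3, -0.7, -0.5]
width: 0.0329
grip_force: 25.3
```

Request:
{"api": "apply_moves", "payload": {"targets": [{"fingers": -0.5,"tx": 0,"ty": 0,"tz": 0.05,"twist": 0},{"fingers": -0.5,"tx": 0,"ty": 0,"tz": 0.0,"twist": 0},{"fingers": -0.5,"tx": 0,"ty": 0,"tz": 0,"twist": 0}]}}

```text
t: 8.85
eef_pos: [0.5736, 0.2921, 0.0781]
tool_rot: [[0.179, 0.984, 0.0], [0.984, -0.179, 0.0], [0.0, 0.0, -1.0]]
wrist_force: [0.4, 0.7, -0.3]
width: 0.0333
grip_force: 25.3
```

Request:
{"api": "apply_moves", "payload": {"targets": [{"fingers": -0.5,"tx": 0,"ty": 0,"tz": 0.1,"twist": 0},{"fingers": -0.5,"tx": 0,"ty": 0,"tz": 0.0,"twist": 0},{"fingers": -0.5,"tx": 0,"ty": 0,"tz": 0,"twist": 0}]}}

```text
t: 9.15
eef_pos: [0.5735, 0.292, 0.0747]
tool_rot: [[0.179, 0.984, -0.0], [0.984, -0.179, -0.0], [-0.0, -0.0, -1.0]]
wrist_force: [0.4, 0.0, -0.2]
width: 0.0336
grip_force: 25.3
```

Request:
{"api": "apply_moves", "payload": {"targets": [{"fingers": -0.5,"tx": 0,"ty": 0,"tz": 0.04,"twist": 0},{"fingers": -0.5,"tx": 0,"ty": 0,"tz": 0.0,"twist": 0},{"fingers": -0.5,"tx": 0,"ty": 0,"tz": 0,"twist": 0}]}}

```text
t: 9.45
eef_pos: [0.5737, 0.2921, 0.074]
tool_rot: [[0.179, 0.984, 0.0], [0.984, -0.179, 0.0], [0.0, 0.0, -1.0]]
wrist_force: [-1.2, -0.4, 4.5]
width: 0.0329
grip_force: 25.8
```

Request:
{"api": "apply_moves", "payload": {"targets": [{"fingers": -0.15,"tx": 0,"ty": 0,"tz": 0,"twist": 0},{"fingers": 0,"tx": 0,"ty": 0,"tz": 0,"twist": 0},{"fingers": 0.3,"tx": 0,"ty": 0,"tz": 0,"twist": 0},{"fingers": 0.5,"tx": 0,"ty": 0,"tz": 0,"twist": 0},{"fingers": 0.5,"tx": 0,"ty": 0,"tz": 0,"twist": 0},{"fingers": 0.5,"tx": 0,"ty": 0,"tz": 0,"twist": 0},{"fingers": 0.5,"tx": 0,"ty": 0,"tz": -0.6,"twist": 0},{"fingers": 0.5,"tx": 0,"ty": 0,"tz": -1,"twist": 0},{"fingers": 0.5,"tx": 0,"ty": 0,"tz": -1,"twist": 0},{"fingers": 0.5,"tx": 0,"ty": 0,"tz": -1,"twist": 0},{"fingers": 0.5,"tx": 0,"ty": 0,"tz": -1,"twist": 0},{"fingers": 0.5,"tx": 0,"ty": 0,"tz": 0,"twist": 0}]}}

```text
t: 10.65
eef_pos: [0.575, 0.2925, 0.2156]
tool_rot: [[0.179, 0.984, 0.005], [0.984, -0.179, 0.003], [0.004, 0.004, -1.0]]
wrist_force: [0.6, -0.4, 0.0]
width: 0.064
grip_force: 0.0
```

Request:
{"api": "apply_moves", "payload": {"targets": [{"fingers": 0.5,"tx": -0.86,"ty": 0,"tz": 0,"twist": 0},{"fingers": 0.5,"tx": -0.86,"ty": 0,"tz": 0,"twist": 0},{"fingers": 0.5,"tx": -0.86,"ty": 0,"tz": 0,"twist": 0},{"fingers": 0.5,"tx": -0.86,"ty": -0.05,"tz": 0,"twist": 0},{"fingers": 0.5,"tx": -0.86,"ty": 0,"tz": 0,"twist": 0},{"fingers": 0.5,"tx": 0,"ty": 0,"tz": 0,"twist": 0},{"fingers": 0.5,"tx": 0,"ty": 0,"tz": 0,"twist": 0}]}}

```text
t: 11.35
eef_pos: [0.549, 0.1653, 0.2115]
tool_rot: [[0.179, 0.984, -0.0], [0.984, -0.179, 0.0], [0.0, -0.0, -1.0]]
wrist_force: [-1.0, 1.3, 0.3]
width: 0.0639
grip_force: 0.0
```

```bash
python3 - <<'E'
from station import r, imaging
import cv2,pickle
from h import *
f=imaging.grab_frame("wrist");o=r.get_obs();s=imaging.grab_frame("scene");pickle.dump((f,s,o),open("w4.pkl","wb"))
print(o["t"],o["eef_pos"],o["tool_rot"],o["wrist_force"],o["moment"])
a=cv2.resize(f["color"][0:300,100:420],(640,600));b=cv2.resize(s["color"][180:300,270:350],(160,240))
im=np.zeros((600,800,3),np.uint8);im[:,:640]=a;im[:240,640:]=b
cv2.imwrite("pics/w4.png",im[...,::-1])
E
```

```text
11.4 [0.54901837 0.16601775 0.21142021] [[ 1.78249729e-01  9.83985273e-01 -1.28936326e-04]
 [ 9.83985233e-01 -1.78249678e-01  3.36437123e-04]
 [ 3.08066316e-04 -1.86841267e-04 -9.99999935e-01]] [ 0.59667484  0.22549735 -0.32600264] [ 0.02919961 -0.0165905   0.00870654]
```

View pics/w4.png

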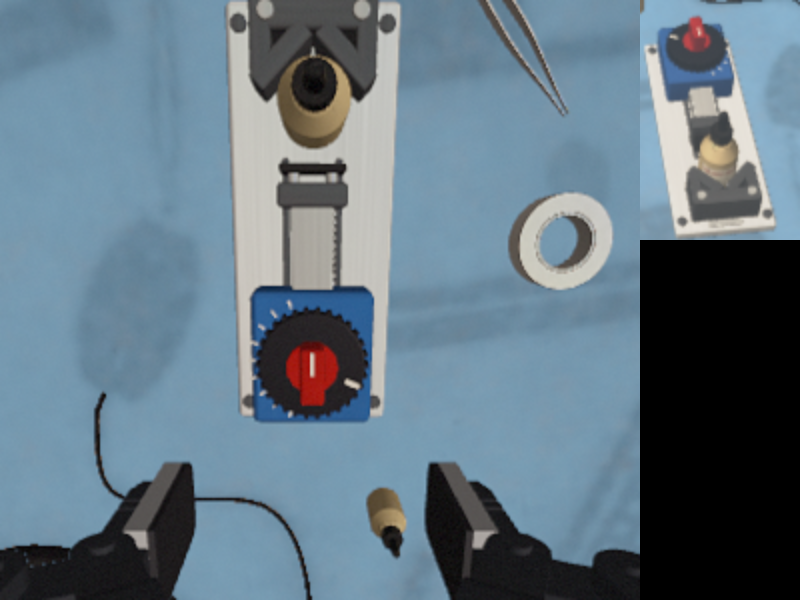

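The bottle stands upright in front of the V block with clear gaps. The knob bar is along the clamp's y with its white line at crop (312,365), the ring is centred near (312,362), and the white ring mark is at (352,383).

```bash
python3 - <<'E'
import pickle
from h import *
np.set_printoptions(precision=4,suppress=True)
f,s,o=pickle.load(open("w4.pkl","rb"))
px=lambda x,y:(100+x/2-.25,y/2-.25)
O=np.array([.5628,.2322]);Y=np.array([.184,.983]);X=np.array([.983,-.184])
cl=lambda p:(np.array([(p[:2]-O)@X,(p[:2]-O)@Y])*1e3).round(1)
print("tcp",cl(o["eef_pos"]))
# dark ring pixels -> circle
b=blobs(f,(100,120,60),(128,255,255),200,(200,120,310,230));
m=cv2.inRange(f["color"],(0,0,0),(65,65,65));m[:148]=0;m[212:]=0;m[:,:224]=0;m[:,288:]=0
n,l,st,c=cv2.connectedComponentsWithStats(m);i=1+st[1:,4].argmax()
v,u=np.nonzero(l==i);hull=cv2.convexHull(np.c_[u,v].astype(np.int32))
e=cv2.fitEllipse(hull);print("ring",e,st[i]);print(cl(plane(f,e[0],.055)),plane(f,e[0],.055))
for q in((312,344),(312,380),(312,352),(312,378),(301,390),(324,390)): print(q,cl(plane(f,px(*q),.081)))
g=f["color"].astype(int);q=(g[...,0]>90)&(g[...,0]>1.8*g[...,1])&(g[...,0]>1.8*g[...,2])
q[:150]=0;q[210:]=0;q[:,:230]=0;q[:,285:]=0;v,u=np.nonzero(q)
print("red",u.min(),u.max(),v.min(),v.max(),"bar rows",[ (w,u[v==w].min(),u[v==w].max()) for w in range(v.min(),v.max()+1,3)])
print("bottle nozzle",cl(plane(f,px(316,72),.105)),"housing corners",[cl(plane(f,px(*p),.045)) for p in((251,288),(373,288),(255,420),(370,420))])
E
```

```text
tcp [ -1.4 -67.6]
ring ((255.51861572265625, 180.98715209960938), (54.58391571044922, 55.151710510253906), 92.64494323730469) [ 228  154   56   55 1607]
[  0.4 -65.7] [0.5511 0.1676 0.055 ]
(312, 344) [  0.4 -50.2]
(312, 380) [  0.5 -67.6]
(312, 352) [  0.5 -54. ]
(312, 378) [  0.5 -66.7]
(301, 390) [ -4.7 -72.6]
(324, 390) [  6.3 -72.6]
red 243 268 172 202 bar rows [(172, np.int64(260), np.int64(261)), (175, np.int64(246), np.int64(265)), (178, np.int64(244), np.int64(267)), (181, np.int64(243), np.int64(268)), (184, np.int64(243), np.int64(268)), (187, np.int64(243), np.int64(268)), (190, np.int64(245), np.int64(266)), (193, np.int64(247), np.int64(264)), (196, np.int64(250), np.int64(261)), (199, np.int64(250), np.int64(261)), (202, np.int64(251), np.int64(260))]
bottle nozzle [ 1.3 57.2] housing corners [array([-31.1, -28.6]), array([ 32. , -28.3]), array([ -30.8, -101.2]), array([  33. , -100.9])]
```

Request:
{"api": "apply_moves", "payload": {"targets": [{"fingers": 0.2,"tx": 0.065,"ty": 0.06,"tz": 0.5,"twist": 0},{"fingers": 0.2,"tx": 0,"ty": 0,"tz": 0.8,"twist": 0},{"fingers": 0.2,"tx": 0,"ty": 0,"tz": 0.8,"twist": 0},{"fingers": 0.2,"tx": 0,"ty": 0,"tz": 0.8,"twist": 0},{"fingers": 0.2,"tx": 0,"ty": 0,"tz": 0.7,"twist": 0},{"fingers": 0.2,"tx": 0,"ty": 0,"tz": 0.4,"twist": 0},{"fingers": 0.2,"tx": 0,"ty": 0,"tz": 0,"twist": 0},{"fingers": 0.2,"tx": 0,"ty": 0,"tz": 0,"twist": 0},{"fingers": 0.2,"tx": 0,"ty": 0,"tz": 0,"twist": 0}]}}

```text
t: 12.35
eef_pos: [0.5516, 0.1672, 0.0925]
tool_rot: [[0.178, 0.984, 0.001], [0.984, -0.178, 0.0], [0.001, 0.001, -1.0]]
wrist_force: [0.6, 0.2, -0.3]
width: 0.0513
grip_force: 0.0
```

Request:
{"api": "apply_moves", "payload": {"newtons": 30, "targets": [{"fingers": 0.0,"tx": 0,"ty": -0.02,"tz": 0.17,"twist": 0},{"fingers": -0.3,"tx": 0,"ty": 0,"tz": 0,"twist": 0},{"fingers": -0.5,"tx": 0,"ty": 0,"tz": 0,"twist": 0},{"fingers": -0.6,"tx": 0,"ty": 0,"tz": 0,"twist": 0},{"fingers": -0.6,"tx": 0,"ty": 0,"tz": 0,"twist": 0},{"fingers": -0.6,"tx": 0,"ty": 0,"tz": 0,"twist": 0}]}}

```text
t: 12.95
eef_pos: [0.5506, 0.1671, 0.0866]
tool_rot: [[0.179, 0.984, 0.0], [0.984, -0.179, -0.0], [0.0, 0.0, -1.0]]
wrist_force: [0.5, 0.2, -0.6]
width: 0.017
grip_force: 0.0
```

Request:
{"api": "apply_moves", "payload": {"targets": [{"fingers": -0.75,"tx": 0,"ty": 0,"tz": 0,"twist": 0},{"fingers": -0.85,"tx": 0,"ty": 0,"tz": 0,"twist": 0},{"fingers": -1,"tx": 0,"ty": 0,"tz": 0,"twist": 0},{"fingers": -1,"tx": 0,"ty": 0,"tz": 0,"twist": 0},{"fingers": -1,"tx": 0,"ty": 0,"tz": 0,"twist": 0}]}}

```text
t: 13.45
eef_pos: [0.5504, 0.1671, 0.0866]
tool_rot: [[0.179, 0.984, -0.0], [0.984, -0.179, 0.0], [0.0, -0.0, -1.0]]
wrist_force: [-2.8, 0.7, 4.7]
width: 0.0116
grip_force: 29.8
```

```bash
cat > ob.py <<'E'
from station import r,imaging
import numpy as np
o=r.get_obs();R=o["tool_rot"]
print(round(o["t"],2),o["eef_pos"].round(4),"ang",round(np.degrees(np.arctan2(R[1,0],R[0,0])),2),"j7",o["qpos"][6].round(1),"F",o["wrist_force"].round(2),"M",o["moment"].round(3),o["width"].round(4),round(o["grip_force"],1))
E
python3 ob.py
```

```text
Traceback (most recent call last):
  File "ob.py", line 4, in <module>
    print(round(o["t"],2),o["eef_pos"].round(4),"ang",round(np.degrees(np.arctan2(R[1,0],R[0,0])),2),"j7",o["qpos"][6].round(1),"F",o["wrist_force"].round(2),"M",o["moment"].round(3),o["width"].round(4),round(o["grip_force"],1))
                                                                                                                                                                                       ^^^^^^^^^^^^^^^^
AttributeError: 'float' object has no attribute 'round'
```

Request:
{"api": "apply_moves", "payload": {"targets": [{"fingers": -1,"tx": 0,"ty": 0.02,"tz": 0,"twist": 0.3},{"fingers": -1,"tx": 0,"ty": 0,"tz": 0,"twist": 0.4},{"fingers": -1,"tx": 0,"ty": 0,"tz": 0,"twist": 0.4},{"fingers": -1,"tx": 0,"ty": 0,"tz": 0,"twist": 0.4},{"fingers": -1,"tx": 0,"ty": 0,"tz": 0,"twist": 0.4},{"fingers": -1,"tx": 0,"ty": 0,"tz": 0,"twist": 0},{"fingers": -1,"tx": 0,"ty": 0,"tz": 0,"twist": 0}]}}

```text
t: 14.15
eef_pos: [0.5509, 0.167, 0.0866]
tool_rot: [[0.448, 0.894, -0.0], [0.894, -0.448, -0.0], [-0.0, -0.0, -1.0]]
wrist_force: [-2.7, 0.0, 6.9]
width: 0.0115
grip_force: 30.0
```

```bash
sed -i 's/o\["width"\].round(4)/round(float(o["width"]),4)/' ob.py; python3 ob.py; python3 - <<'E'
from station import imaging
import cv2,pickle
import numpy as np
s=imaging.grab_frame("scene");t=imaging.grab_frame("top");w=imaging.grab_frame("wrist");pickle.dump((s,t,w),open("w5.pkl","wb"))
a=np.hstack([cv2.resize(s["color"][180:300,260:360],(400,480)),cv2.resize(t["color"][170:245,140:260],(400,250))[:250] if 0 else cv2.resize(w["color"][0:384,90:410],(400,480))])
cv2.imwrite("pics/w5.png",a[...,::-1])
E
python3 ob.py
```

```text
14.15 [0.5509 0.167  0.0866] ang 63.37 j7 -26.2 F [-2.74  0.01  6.88] M [-0.153  0.729 -0.179] 0.0115 30.0
14.3 [0.5509 0.1669 0.0866] ang 63.38 j7 -26.2 F [-3.37 -0.18  6.57] M [-0.093  0.717 -0.174] 0.0112 30.0
```

View pics/w5.png

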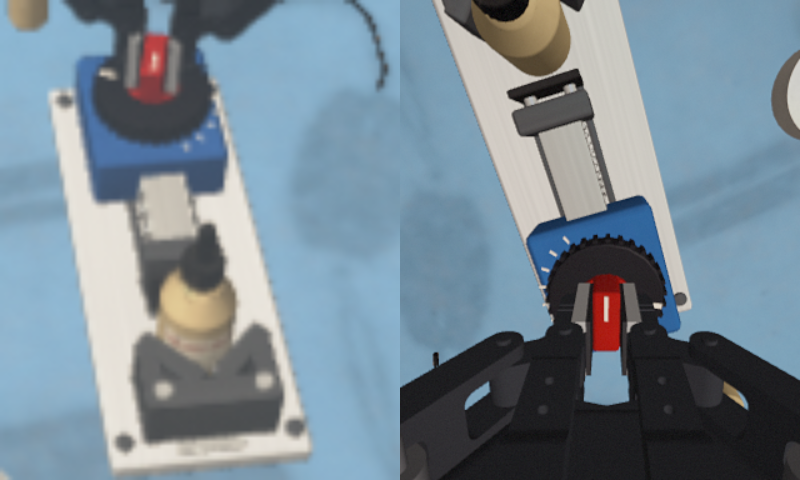

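Knob gripped: the ring mark is still on its original side, the jaw has advanced, and the torque reads 0.18 N m, which is the knob's free friction.

Request:
{"api": "apply_moves", "payload": {"targets": [{"fingers": -1,"tx": 0,"ty": 0,"tz": 0,"twist": 0.4},{"fingers": -1,"tx": 0,"ty": 0,"tz": 0,"twist": 0.4},{"fingers": -1,"tx": 0,"ty": 0,"tz": 0,"twist": 0.4},{"fingers": -1,"tx": 0,"ty": 0,"tz": 0,"twist": 0.4},{"fingers": -1,"tx": 0,"ty": 0,"tz": 0,"twist": 0.4},{"fingers": -1,"tx": 0,"ty": 0,"tz": 0,"twist": 0.2},{"fingers": -1,"tx": 0,"ty": 0,"tz": 0,"twist": 0},{"fingers": -1,"tx": 0,"ty": 0,"tz": 0,"twist": 0}]}}

```text
t: 15.1
eef_pos: [0.5514, 0.1666, 0.0866]
tool_rot: [[0.713, 0.701, 0.001], [0.701, -0.713, -0.0], [0.0, 0.001, -1.0]]
wrist_force: [0.9, -3.3, 4.7]
width: 0.0116
grip_force: 29.8
```

```bash
python3 ob.py
```

```text
15.1 [0.5514 0.1666 0.0866] ang 44.5 j7 -40.2 F [ 0.94 -3.29  4.68] M [-0.76  -0.056 -0.087] 0.0116 29.8
```

Request:
{"api": "apply_moves", "payload": {"targets": [{"fingers": -1,"tx": 0,"ty": 0,"tz": 0,"twist": 0.2},{"fingers": -1,"tx": 0,"ty": 0,"tz": 0,"twist": 0.2},{"fingers": -1,"tx": 0,"ty": 0,"tz": 0,"twist": 0.2}]}}

```text
t: 15.4
eef_pos: [0.5514, 0.1665, 0.0866]
tool_rot: [[0.775, 0.631, 0.001], [0.631, -0.775, -0.0], [0.0, 0.001, -1.0]]
wrist_force: [0.6, -5.5, 4.9]
width: 0.0118
grip_force: 29.9
```

```bash
python3 ob.py
```

```text
15.4 [0.5514 0.1665 0.0866] ang 39.15 j7 -44.2 F [ 0.59 -5.53  4.94] M [-1.309 -0.346  0.189] 0.0118 29.9
```

Request:
{"api": "apply_moves", "payload": {"targets": [{"fingers": -1,"tx": 0,"ty": 0,"tz": 0,"twist": 0.2},{"fingers": -1,"tx": 0,"ty": 0,"tz": 0,"twist": 0.2},{"fingers": -1,"tx": 0,"ty": 0,"tz": 0,"twist": 0.2}]}}

```text
t: 15.7
eef_pos: [0.5515, 0.1664, 0.0866]
tool_rot: [[0.829, 0.559, 0.001], [0.559, -0.829, -0.001], [0.0, 0.001, -1.0]]
wrist_force: [1.2, -6.7, 4.7]
width: 0.0114
grip_force: 29.9
```

```bash
python3 ob.py
```

```text
15.7 [0.5515 0.1664 0.0866] ang 33.99 j7 -48.1 F [ 1.21 -6.73  4.73] M [-1.441 -0.446  0.217] 0.0114 29.9
```

Request:
{"api": "apply_moves", "payload": {"targets": [{"fingers": -1,"tx": -0.013,"ty": 0.02,"tz": 0,"twist": 0.2},{"fingers": -1,"tx": 0,"ty": 0,"tz": 0,"twist": 0.2},{"fingers": -1,"tx": 0,"ty": 0,"tz": 0,"twist": 0.2}]}}

```text
t: 16.0
eef_pos: [0.5516, 0.1662, 0.0867]
tool_rot: [[0.876, 0.483, 0.001], [0.483, -0.876, -0.0], [0.001, 0.001, -1.0]]
wrist_force: [5.0, -4.3, 4.4]
width: 0.0113
grip_force: 29.7
```

```bash
python3 ob.py
```

```text
16.0 [0.5516 0.1662 0.0867] ang 28.85 j7 -51.9 F [ 5.02 -4.27  4.39] M [-0.923 -0.931  0.202] 0.0113 29.7
```

Request:
{"api": "apply_moves", "payload": {"targets": [{"fingers": -1,"tx": 0,"ty": 0,"tz": 0,"twist": 0.2},{"fingers": -1,"tx": 0,"ty": 0,"tz": 0,"twist": 0.2}]}}

```text
t: 16.2
eef_pos: [0.5516, 0.1661, 0.0866]
tool_rot: [[0.903, 0.429, 0.001], [0.429, -0.903, -0.0], [0.001, 0.001, -1.0]]
wrist_force: [4.3, -3.9, 3.8]
width: 0.0113
grip_force: 29.7
```

```bash
python3 ob.py
```

```text
16.2 [0.5516 0.1661 0.0866] ang 25.42 j7 -54.5 F [ 4.26 -3.92  3.81] M [-0.997 -0.992  0.147] 0.0113 29.7
```

Request:
{"api": "apply_moves", "payload": {"targets": [{"fingers": -1,"tx": 0,"ty": 0,"tz": 0,"twist": 0.2},{"fingers": -1,"tx": 0,"ty": 0,"tz": 0,"twist": 0.2}]}}

```text
t: 16.4
eef_pos: [0.5517, 0.166, 0.0866]
tool_rot: [[0.927, 0.374, 0.001], [0.374, -0.927, -0.0], [0.001, 0.001, -1.0]]
wrist_force: [5.4, -4.4, 3.4]
width: 0.0113
grip_force: 29.7
```

```bash
python3 ob.py;python3 -c "
from station import imaging
imaging.grab_frame('wrist')"; python3 ob.py
```

```text
16.4 [0.5517 0.166  0.0866] ang 21.98 j7 -57.1 F [ 5.41 -4.43  3.38] M [-1.096 -1.117  0.222] 0.0113 29.7
16.45 [0.5517 0.166  0.0866] ang 21.85 j7 -57.2 F [ 4.35 -4.23  4.32] M [-1.027 -0.995  0.138] 0.0113 29.9
```

Request:
{"api": "apply_moves", "payload": {"targets": [{"fingers": -1,"tx": 0,"ty": 0,"tz": 0,"twist": 0.2},{"fingers": -1,"tx": 0,"ty": 0,"tz": 0,"twist": 0.2}]}}

```text
t: 16.65
eef_pos: [0.5517, 0.1659, 0.0866]
tool_rot: [[0.948, 0.318, 0.001], [0.318, -0.948, -0.0], [0.001, 0.001, -1.0]]
wrist_force: [5.2, -5.5, 3.4]
width: 0.0116
grip_force: 29.6
```

```bash
python3 ob.py; python3 - <<'E'
from station import imaging
import cv2,pickle
w=imaging.grab_frame("wrist");s=imaging.grab_frame("scene");pickle.dump((w,s),open("w6.pkl","wb"))
import numpy as np
a=np.hstack([cv2.resize(w["color"][0:270,100:420],(500,422)),cv2.resize(s["color"][190:290,270:340],(295,422))])
cv2.imwrite("pics/w6.png",a[...,::-1])
E
python3 ob.py
```

```text
16.65 [0.5517 0.1659 0.0866] ang 18.54 j7 -59.8 F [ 5.21 -5.48  3.42] M [-1.195 -1.13   0.183] 0.0116 29.6
16.75 [0.5517 0.1659 0.0866] ang 18.53 j7 -59.8 F [ 5.27 -5.17  2.67] M [-1.181 -1.039  0.055] 0.0114 29.8
```

View pics/w6.png

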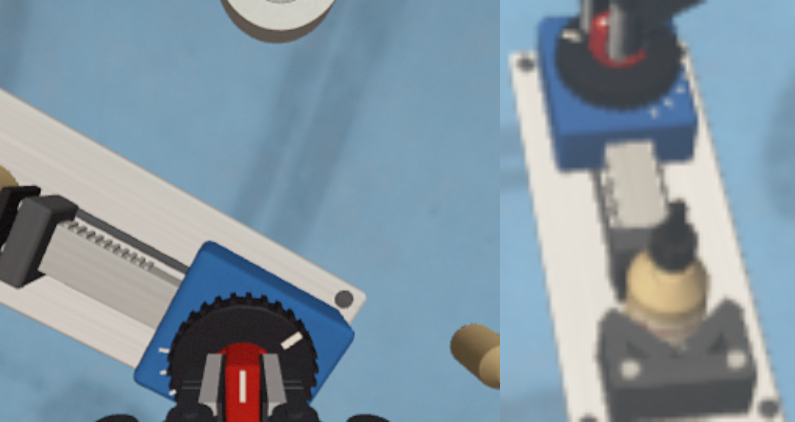

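The jaw has carried the bottle close to the V block (scene crop: bottle at (668,285), V at (675,330)). The ring mark is unmoved relative to the housing.

Request:
{"api": "apply_moves", "payload": {"targets": [{"fingers": -1,"tx": 0,"ty": 0,"tz": 0,"twist": 0.2},{"fingers": -1,"tx": 0,"ty": 0,"tz": 0,"twist": 0.2}]}}

```text
t: 16.95
eef_pos: [0.5518, 0.1658, 0.0867]
tool_rot: [[0.965, 0.26, 0.001], [0.26, -0.966, -0.001], [0.001, 0.001, -1.0]]
wrist_force: [5.7, -5.7, 2.4]
width: 0.0112
grip_force: 29.6
```

```bash
python3 ob.py
```

```text
16.95 [0.5518 0.1658 0.0867] ang 15.09 j7 -62.4 F [ 5.71 -5.68  2.42] M [-1.264 -1.15   0.192] 0.0112 29.6
```

Request:
{"api": "apply_moves", "payload": {"targets": [{"fingers": -1,"tx": 0,"ty": 0,"tz": 0,"twist": 0.15},{"fingers": -1,"tx": 0,"ty": 0,"tz": 0,"twist": 0.15}]}}

```text
t: 17.15
eef_pos: [0.5518, 0.1657, 0.0867]
tool_rot: [[0.976, 0.217, 0.001], [0.217, -0.976, -0.001], [0.001, 0.001, -1.0]]
wrist_force: [6.0, -6.9, 4.2]
width: 0.0114
grip_force: 29.7
```

```bash
python3 ob.py
```

```text
17.15 [0.5518 0.1657 0.0867] ang 12.53 j7 -64.3 F [ 6.02 -6.86  4.16] M [-1.455 -1.206  0.179] 0.0114 29.7
```

Request:
{"api": "apply_moves", "payload": {"targets": [{"fingers": -1,"tx": 0,"ty": 0,"tz": 0,"twist": 0.15},{"fingers": -1,"tx": 0,"ty": 0,"tz": 0,"twist": 0.15}]}}

```text
t: 17.35
eef_pos: [0.5518, 0.1656, 0.0867]
tool_rot: [[0.985, 0.173, 0.002], [0.173, -0.985, -0.001], [0.001, 0.001, -1.0]]
wrist_force: [5.2, -6.4, 2.9]
width: 0.0116
grip_force: 29.7
```

```bash
python3 ob.py
```

```text
17.35 [0.5518 0.1656 0.0867] ang 9.94 j7 -66.3 F [ 5.24 -6.45  2.85] M [-1.532 -1.2    0.252] 0.0116 29.7
```

Request:
{"api": "apply_moves", "payload": {"targets": [{"fingers": -1,"tx": 0,"ty": 0,"tz": 0,"twist": 0.15},{"fingers": -1,"tx": 0,"ty": 0,"tz": 0,"twist": 0.15}]}}

```text
t: 17.55
eef_pos: [0.5518, 0.1656, 0.0866]
tool_rot: [[0.992, 0.128, 0.002], [0.128, -0.992, -0.001], [0.001, 0.001, -1.0]]
wrist_force: [5.3, -6.9, 3.1]
width: 0.0111
grip_force: 29.7
```

```bash
python3 ob.py
```

```text
17.55 [0.5518 0.1656 0.0866] ang 7.37 j7 -68.3 F [ 5.25 -6.87  3.13] M [-1.563 -1.244  0.272] 0.0111 29.7
```

Request:
{"api": "apply_moves", "payload": {"targets": [{"fingers": -1,"tx": 0,"ty": 0,"tz": 0,"twist": 0.1},{"fingers": -1,"tx": 0,"ty": 0,"tz": 0,"twist": 0.1}]}}

```text
t: 17.75
eef_pos: [0.5518, 0.1655, 0.0867]
tool_rot: [[0.995, 0.099, 0.002], [0.099, -0.995, -0.001], [0.001, 0.001, -1.0]]
wrist_force: [5.7, -6.9, 3.1]
width: 0.0113
grip_force: 29.7
```

```bash
python3 ob.py; python3 - <<'E'
from station import imaging
import pickle
w=imaging.grab_frame("wrist");s=imaging.grab_frame("scene");pickle.dump((w,s),open("w7.pkl","wb"))
E
python3 ob.py
```

```text
17.75 [0.5518 0.1655 0.0867] ang 5.66 j7 -69.6 F [ 5.67 -6.89  3.12] M [-1.627 -1.242  0.254] 0.0113 29.7
17.85 [0.5518 0.1655 0.0866] ang 5.67 j7 -69.6 F [ 5.22 -7.85  3.47] M [-1.632 -1.229  0.161] 0.011 29.7
```

Request:
{"api": "apply_moves", "payload": {"targets": [{"fingers": -1,"tx": 0,"ty": 0,"tz": 0,"twist": 0.2}]}}

```text
t: 17.95
eef_pos: [0.5518, 0.1655, 0.0866]
tool_rot: [[0.998, 0.069, 0.002], [0.069, -0.998, -0.001], [0.001, 0.001, -1.0]]
wrist_force: [6.6, -7.7, 2.6]
width: 0.0116
grip_force: 29.7
```

```bash
python3 ob.py; python3 -c "
from station import imaging
imaging.grab_frame('wrist')"; python3 ob.py
```

```text
17.95 [0.5518 0.1655 0.0866] ang 3.97 j7 -70.9 F [ 6.64 -7.73  2.63] M [-1.749 -1.276  0.35 ] 0.0116 29.7
18.0 [0.5518 0.1655 0.0867] ang 3.81 j7 -71.1 F [ 5.66 -7.15  4.28] M [-1.555 -1.197  0.282] 0.0115 29.9
```

Request:
{"api": "apply_moves", "payload": {"targets": [{"fingers": -0.65,"tx": 0,"ty": 0,"tz": 0,"twist": 0},{"fingers": -0.5,"tx": 0,"ty": 0,"tz": 0,"twist": 0},{"fingers": -0.3,"tx": 0,"ty": 0,"tz": 0,"twist": 0},{"fingers": -0.1,"tx": 0,"ty": 0,"tz": 0,"twist": 0},{"fingers": 0,"tx": 0,"ty": 0,"tz": 0,"twist": 0},{"fingers": 0,"tx": 0,"ty": 0,"tz": -0.4,"twist": 0},{"fingers": 0,"tx": 0,"ty": 0,"tz": -1,"twist": 0},{"fingers": 0,"tx": 0,"ty": 0,"tz": -1,"twist": 0},{"fingers": 0,"tx": 0,"ty": 0,"tz": -1,"twist": 0},{"fingers": 0,"tx": 0,"ty": 0,"tz": -1,"twist": 0},{"fingers": 0,"tx": 0,"ty": 0,"tz": -0.5,"twist": 0},{"fingers": 0,"tx": 0,"ty": 0,"tz": 0,"twist": -1},{"fingers": 0,"tx": 0,"ty": 0,"tz": 0,"twist": -1},{"fingers": 0,"tx": 0,"ty": 0,"tz": 0,"twist": -1},{"fingers": 0,"tx": 0,"ty": 0,"tz": 0,"twist": -1},{"fingers": 0,"tx": 0,"ty": 0,"tz": 0,"twist": -1},{"fingers": 0,"tx": 0,"ty": 0,"tz": 0,"twist": -1},{"fingers": 0,"tx": 0,"ty": 0,"tz": 0,"twist": -1},{"fingers": 0,"tx": 0,"ty": 0,"tz": 0,"twist": -1},{"fingers": 0,"tx": 0,"ty": 0,"tz": 0,"twist": -0.8}]}}

```text
t: 20.0
eef_pos: [0.551, 0.1661, 0.2337]
tool_rot: [[0.173, 0.985, -0.0], [0.985, -0.173, -0.0], [-0.0, -0.0, -1.0]]
wrist_force: [-0.1, -0.5, -0.1]
width: 0.0429
grip_force: 0.0
```

Request:
{"api": "apply_moves", "payload": {"targets": [{"fingers": 0,"tx": 0.6,"ty": 0,"tz": 0,"twist": 0},{"fingers": 0,"tx": 0.6,"ty": 0,"tz": 0,"twist": 0},{"fingers": 0,"tx": 0,"ty": 0,"tz": 0,"twist": 0},{"fingers": 0,"tx": 0,"ty": 0,"tz": 0,"twist": 0}]}}

```text
t: 20.4
eef_pos: [0.5574, 0.2027, 0.2332]
tool_rot: [[0.178, 0.984, -0.0], [0.984, -0.178, -0.001], [-0.001, -0.0, -1.0]]
wrist_force: [-0.7, -0.3, 0.1]
width: 0.0427
grip_force: 0.0
```

```bash
python3 ob.py; python3 - <<'E'
from station import imaging
import cv2,pickle
import numpy as np
from h import *
w=imaging.grab_frame("wrist");pickle.dump(w,open("w8.pkl","wb"))
a=cv2.resize(w["color"][0:300,130:380],None,fx=2,fy=2,interpolation=2)
cv2.imwrite("pics/w8.png",a[...,::-1])
E
```

```text
20.4 [0.5574 0.2027 0.2332] ang 79.72 j7 -19.9 F [-0.65 -0.26  0.05] M [-0.029  0.024  0.043] 0.0427 0.0
```

View pics/w8.png

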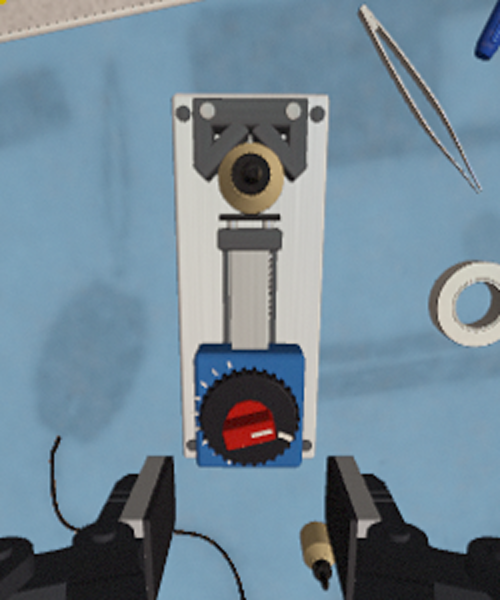

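The bottle is seated in the V block at (250,175) with the jaw face against it at (250,216). The knob bar is turned, and the ring mark at (285,437) sits where it did relative to the housing. I'll check the spring compression by comparing the gap between face and jaw body with the unpressed picture.

```bash
python3 - <<'E'
import pickle
from h import *
np.set_printoptions(precision=2,suppress=True,linewidth=180)
O=np.array([.5628,.2322]);Y=np.array([.184,.983]);X=np.array([.983,-.184])
def at(f,x,y,z):
    F=192/np.tan(np.radians(f["fov_y"]/2));p=np.r_[O+X*x+Y*y,z]
    c=np.asarray(f["orientation"]).T@(p-f["origin"]);return F*c[0]/c[2]+f["cx"],F*c[1]/c[2]+f["cy"]
for nm,f,y0 in(("open",pickle.load(open("w4.pkl","rb"))[0],35),("shut",pickle.load(open("w8.pkl","rb")),35+15.5)):
    g=cv2.cvtColor(f["color"],cv2.COLOR_RGB2GRAY).astype(np.float32)
    ys=np.arange(y0-28,y0+6,.5)*1e-3;xs=np.r_[-14:-8:1.,8:14:1.]*1e-3
    P=[[at(f,x,y,.044) for x in xs] for y in ys];P=np.array(P,np.float32)
    v=cv2.remap(g,P[...,0],P[...,1],cv2.INTER_LINEAR).mean(1)
    print(nm);print(np.c_[ys*1e3,v].T)
f4=pickle.load(open("w4.pkl","rb"))[0];w=pickle.load(open("w8.pkl","rb"))
def mark(f,):
    u,v=at(f,0,-.065,.058);u,v=int(u),int(v);q=f["color"][v-27:v+27,u-27:u+27].min(2)>150
    n,l,s,c=cv2.connectedComponentsWithStats(q.astype(np.uint8))
    for i in range(1,n):
        if s[i,4]>3:
            a=plane(f,(c[i][0]+u-27,c[i][1]+v-27),.058);print(s[i,4],np.array([(a[:2]-O)@X,(a[:2]-O)@Y+.065])*1e3)
mark(f4);print();mark(w)
E
```

```text
open
[[  7.     7.5    8.     8.5    9.     9.5   10.    10.5   11.    11.5   12.    12.5   13.    13.5   14.    14.5   15.    15.5   16.    16.5   17.    17.5   18.    18.5   19.
   19.5   20.    20.5   21.    21.5   22.    22.5   23.    23.5   24.    24.5   25.    25.5   26.    26.5   27.    27.5   28.    28.5   29.    29.5   30.    30.5   31.    31.5
   32.    32.5   33.    33.5   34.    34.5   35.    35.5   36.    36.5   37.    37.5   38.    38.5   39.    39.5   40.    40.5 ]
 [126.24 129.68 133.3  133.55 133.4  132.68 127.25 113.39  96.94  77.36  66.95  63.62  67.26  74.76  77.72  79.37  79.21  78.71  78.21  77.87  78.29  78.63  78.99  79.45  80.01
   80.11  79.62  79.4   79.47  77.02  73.53  78.03  84.62 105.52 124.65 130.29 133.4  131.91 128.93 125.36 107.54  81.16  54.03  25.81  30.75  37.18  36.8   35.8   33.68  53.93
   99.68 125.98 140.18 151.69 163.6  178.93 191.55 194.39 195.85 195.48 195.26 195.16 195.2  195.26 195.39 195.28 193.55 189.45]]
shut
[[ 22.5   23.    23.5   24.    24.5   25.    25.5   26.    26.5   27.    27.5   28.    28.5   29.    29.5   30.    30.5   31. 
[... 319 characters left out ...]
54.    54.5   55.    55.5   56.  ]
 [131.36 132.   134.45 139.59 142.47 140.49 138.71 135.49 130.11 114.22  98.78  85.08  71.56  73.71  78.5   80.82  82.51  82.55  81.67  81.35  81.41  81.57  81.94  82.37  83.17
   83.85  83.71  83.58  83.56  83.42  80.95  78.29  81.15  85.29 113.64 147.83 163.58 171.44 175.04 176.2  162.21 134.78 100.3   57.02  31.68  33.34  39.96  56.61  84.6  142.42
  189.7  196.95 202.21 194.93 187.4  179.49 171.33 164.73 158.07 151.51 145.04 140.28 135.43 131.08 126.82 123.75 120.85 120.25]]
4 [-18.83  24.78]
4 [-25.22  18.42]
22 [ 0.33 -0.97]
15 [ 21.33 -11.31]
4 [-25.69 -16.71]

48 [-31.19   8.47]
4 [-25.14  19.91]
15 [ 7.69 -9.16]
13 [ 21.28 -11.05]
6 [-31.77 -22.7 ]
```

```bash
python3 -c "
from station import r
print(r.close_job())"
```

```text
the job is handed in; nothing more can be done
None
```

I handed the job in at about 20 s of the 72 s limit, result not shown: the flux bottle stands in the V block, clamped by the red knob alone at an estimated 11 N (from knob torque, not measured directly), the ring mark moved about 0.3 mm, and the robot is clear of everything.

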